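Clamp the gecko carving on the sloping board with the T-key

ROBOT

A 6-joint arm with a two-finger parallel gripper is mounted at the origin on the work surface. World frame = base frame: x ahead of the robot, y to its left, z up, the work surface at z = 0. Lengths are in mm, angles in rad, forces in N, time in s.
With the tool pointing down it reaches from about 325 to 850 mm from the base axis. Payload 15.5 kg.
Tool frame: the origin (TCP) lies on the centre line of the jaws, within the pads' length; the fingertips stand 22 mm ahead of it and the grasp point (between the pads) lies 3 mm ahead of it (ctrl.nose_length is the distance from the TCP to the fingertips, in mm); z points along the fingers, y is the direction in which the jaws open and shut (so a half turn about z gives the same grasp; the last joint's range is limited). The gripper opens to 91 mm and grips with 3 to 60 N. Pads are 32 mm wide; open, the fingers measure 118 mm over their backs; the gripper's body (76 mm by 178 mm) begins 60 mm behind the grasp point.
Start: joints at [1.157, 0.494, 1.345, -0, 1.302, -0.096], TCP at [195.887, 593.511, 235.915] pointing down, gripper open.
Joint ranges: [-2.91, 2.91], [-0.82, 2.16], [0.22, 2.67], [-1.22, 4.37], [0.12, 2.79], [-3.08, 3.08]. Speed limits (rad/s): [1.89, 1.89, 2.57, 3.01, 3.01, 3.01].

INTERFACE

Orientations are given as a unit quaternion [w, x, y, z].
In Python, from workcell import monitor, vision, close_job, ctrl gives the robot as it stands.
- The arm moves only by the shell command python3 -m handwheel 'ROWS' [FORCE]. ROWS is JSON, a list of rows, each a list of 7 numbers: the shift along the world's x, y, z in cm, then the turn, a rotation vector about the world's x, y, z in rad, then the closure, from -1 (fully open) to 1 (shut). A call has 1 to 8 rows; each row is the pose to reach, as a shift and turn from the pose measured when the call began; what a row does not reach only later rows make up. A row lasts 1/12 s, in which the tool goes at most 41.7 mm and 7.16 degrees, less where a joint would pass 70% of its speed; a pose out of reach is approached as far as the arm can. A call with a gripper value outside its range is refused whole. The fingers move at their own pace and stop on an object; FORCE is the grip in N (left out, the last holds). Time passes only in rows, so rows that repeat a pose let the fingers close. It gives the time, the measured TCP pose, the force and the opening at its end, in the units of the state.
- monitor.sense(): the state, without advancing time (a new reading comes with each control period).
- vision.read_camera(name): name is "scene" or "top" or "wrist"; returns a dict with "color" (420x560x3 uint8, red, green, blue), "K" (3x3 intrinsics, pixels), "extrinsics" (4x4, takes a point from camera to world coordinates). Camera axes: x right, y up, looking along -z (the intrinsics and any distortion apply to the point x, -y, -z); pixel columns grow to the right and rows downward; lengths in mm; the calibration is good to about 2 mm. A picture is of the moment at which its call begins. There is no depth.
- close_job(): hands the job in, once; it reports no verdict.
The state is a dict: "time_s": time; "qpos": joint angles; "dq": joint speeds; "tau": joint torques, N m; "tcp_pos": TCP position; "ee_rot": TCP orientation; "ft_force": force on the tool from outside, world axes, zero at the start; "torque": the same for the moment, N m; "gripper_width": opening from 0.0 (shut) to 1.0 (fully open).
Only numpy, scipy, OpenCV 4.12 (cv2) and the standard library are available. Lean on these libraries where they do the work, as an engineer would, in place of code of your own. Each camera call takes 0.05 s, during which the arm holds its last target. There are 200 camera calls.

TASK

The unpainted gecko is lying on the sloping carving board under the clamp, ready to be worked. Put the red T-key's square socket fully home on the square end of the clamp screw and wind the screw down clockwise until the carving is held firmly, stopping before its soft wood is dented. Leave the key seated on the screw and let go of it; do not shift the gecko from its place against the ledge or disturb the paint jars and the little painted cat.

Things in the scene. Friction and masses are not known exactly. Their poses are not given: they have to be found in the camera images.
- key: Steel T-key with a red bar, standing on its socket. Origin: centre of the socket's open end, on which it stands; z up the stem, x along the bar. Socket block 26 x 26 x 22 mm, sides along x and y; square bore 13.2 mm wide, 20 mm deep, mouth chamfered 1.2 mm. Stem 12 mm thick. 0.24 to 0.38 kg. Fits the screw in four positions, a quarter turn apart.
- key_bar (a point): Middle of the key's red bar, where to grip it: 62 mm from the key's origin along its z. The bar is flat-sided, 14 mm wide (along y), 14 mm high, 128 mm long over its ball ends.
- square_end (a point): Centre of the top end of the clamp screw's square. z points out along the screw axis, 32 degrees from vertical, leaning to the board's low side; x and y are square to the flats and turn with the screw. The square is 12 mm wide, 17 mm long, its top 4.5 mm tapered to 8 mm wide.
- collar (a point): Centre of the upper face of the round collar (25 mm wide, 4 mm thick) at the foot of the square, 17 mm below square_end along the axis; same axes. The key is home when its open end rests on the collar, its origin at this point.
- screw (a joint): Turn of the clamp screw, rad, growing clockwise seen from its square end: the tightening way. Starts at 0 to 0.8. A turn lowers screw and shoe by 10 mm; the shoe meets the wood at 1.0 to 2.3, differing with the height of the clamp's arm. Thread friction, 0.2 N m (about 0.1 felt when paused), holds what is tightened; on the wood the torque grows by 0.0016 N m per N of clamp force.
- shoe: Round steel shoe, 28 mm wide, at the lower end of the clamp screw; slides with the screw, does not turn. Origin: centre of its lower face; z along the screw axis, away from the board. It starts 0.3 to 3.6 mm above the gecko's back.
- gecko: Gecko carved in bare pale wood, about 220 mm long, 108 mm over the feet, 18 mm thick at the trunk, loose on the board, feet against the ledge. Origin: underside, middle of the trunk; z out of the board, y towards its head. 0.14 kg. Firmly held means over 30 N from the shoe; above 220 N it is dented.
- stand: Grey sloping board, 220 mm wide, 190 mm along the slope, fixed on the bench, with a bar clamp over its top edge. Origin: on the bench under the clamp point; x level, to the high side, y along the ledge, z up. Face 85 mm above the origin, sloping 32 degrees, low at -x. The clamp's blue arm, locked at a height that varies by 2 mm, reaches 88 mm from the face at its 36 mm boss.
- teal_jar: Teal paint jar with a white cap, 38 mm wide, 60 mm tall. Origin: centre of its underside. To be left alone.
- pink_jar: Pink paint jar with a white cap, 38 mm wide, 60 mm tall. Origin: centre of its underside. To be left alone.
- cat: Small painted wooden cat, purple with an orange head, about 95 mm long and 74 mm tall. Origin: on the bench under its middle; y towards its head. To be left alone.
Things that resemble listed ones, but are neither listed nor needed, are in the scene too. There is more than one size of the key; the one meant has the size given above.

How it is judged (in metres and radians):
On the way, in this order (a step that is already met when the one before it is completed fails the run):
1. the T-key's socket is fully home on the screw's square end (z of key in the frame of square_end below -0.0135 m and x of key in the frame of square_end between -0.003 and 0.003 m and y of key in the frame of square_end between -0.003 and 0.003 m and angle between the z axis of key and the z axis of square_end, either way round below 0.18 rad), for 0.2 s.
2. the screw has been wound down until the shoe holds the gecko firmly (contact force between shoe and gecko above 30 N), for 0.2 s.
At the end, for the whole second after the job is handed in: The shoe presses the gecko with more than 30 N, the gecko lies within 12 mm of where it began, the key is at rest on the screw's square, its open end within 3.5 mm of the collar, centred within 3 mm, in line with the screw within 10 degrees, and released (all of step 1 and contact force between shoe and gecko above 30 N and linear speed of each of key, gecko below 0.02 m/s and distance of gecko from where it was at the start of the episode below 0.012 m); the robot touches nothing.
It fails at once if the soft wood of the gecko is dented (shoe force above 220 N) (contact force between shoe and gecko above 220 N).
It fails at once if the gecko is shifted more than 12 mm (distance of gecko from where it was at the start of the episode above 0.012 m).
It fails at once if a paint jar or the painted cat is moved more than 20 mm or tipped (distance of any of teal_jar, pink_jar, cat from where it was at the start of the episode above 0.02 m or angle between any of teal_jar, pink_jar, cat's own z axis and vertical above 0.4 rad).
It also fails if it takes over 64 s, if anything falls off the work surface, if the arm or the gripper's body presses on something with over 40 N, if the wrist force passes 120 N, or if a joint passes its speed limit or range.

## Working session

There is one attempt and no reset: what is moved stays moved. The work goes in short steps, Python scripts to look and compute and a shell command to move; the robot and the scene stay as the last step left them, time stands still between calls to the robot, and variables do not carry over. Pictures are saved under pics/ and viewed, about 8 in all and at most 12, crops included, and the job is handed in when it is done.

```bash
ls; mkdir -p pics
python3 - <<'E'
from workcell import monitor, vision, ctrl
import cv2,numpy as np
print(monitor.sense(), ctrl.nose_length)
for n in ["scene","top"]:
    r=vision.read_camera(n); cv2.imwrite(f"pics/{n}0.png",r["color"][:,:,::-1]); print(n,r["K"],r["extrinsics"],[k for k in r])
    np.savez(f"pics/{n}0.npz",**{k:r[k] for k in("color","K","extrinsics")})
a=cv2.imread("pics/scene0.png");b=cv2.imread("pics/top0.png")
E
```

```text
pics
{'time_s': 0.0, 'qpos': array([ 1.15645596e+00,  4.94203393e-01,  1.34615831e+00, -4.42721509e-06,
        1.30251977e+00, -9.55200943e-02]), 'dq': array([ 0.00061714, -0.00218254,  0.00097171, -0.00218877,  0.00048127,
        0.0009548 ]), 'tau': array([-1.34771988e-03, -8.78810692e+01, -3.81862664e+01,  7.06331804e-02,
        5.31978160e-02, -1.20659802e-04]), 'tcp_pos': array([195.76218879, 593.15443472, 235.31648673]), 'ee_rot': array([-1.60441626e-04,  1.58735233e-01,  9.87320976e-01, -6.24124266e-04]), 'ft_force': array([-0.3331551 , -0.15126049, -0.42473123]), 'torque': array([-0.02693436,  0.01446693, -0.03870268]), 'gripper_width': 0.9981760039299234} 22.0
scene [[403.54377876   0.         281.6428405 ]
 [  0.         403.54377876 214.75466789]
 [  0.           0.           1.        ]] [[ 7.98141538e-01 -3.70773225e-01  4.74865561e-01  9.72451933e+02]
 [ 6.02161817e-01  4.65735466e-01 -6.48453253e-01 -7.17815088e+02]
 [ 1.92673706e-02  8.03503386e-01  5.94988300e-01  7.65351294e+02]
 [ 0.00000000e+00  0.00000000e+00  0.00000000e+00  1.00000000e+00]] ['color', 'K', 'extrinsics']
top [[466.86814033   0.         281.4145829 ]
 [  0.         466.86814033 211.69781283]
 [  0.           0.           1.        ]] [[-7.42750200e-03  9.80590230e-01 -1.95927622e-01  3.05989628e+02]
 [-9.99903121e-01 -4.97643017e-03  1.29994107e-02 -4.65641414e+01]
 [ 1.17720750e-02  1.96005193e-01  9.80532193e-01  1.08490245e+03]
 [ 0.00000000e+00  0.00000000e+00  0.00000000e+00  1.00000000e+00]] ['color', 'K', 'extrinsics']
```

View pics/scene0.png

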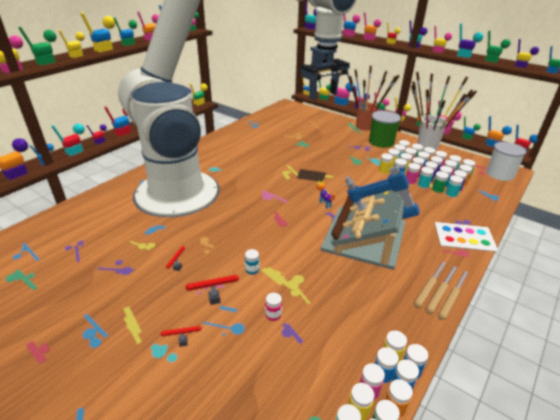

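View pics/top0.png

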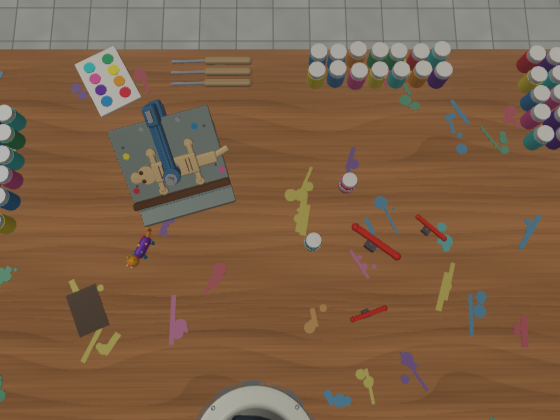

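```bash
cat > h.py <<'E'
import numpy as np,cv2
from scipy.spatial.transform import Rotation as R
def load(n): 
    d=np.load(f"pics/{n}.npz"); return d["K"],d["extrinsics"]
def snap(n,tag):
    from workcell import vision
    r=vision.read_camera(n); np.savez(f"pics/{tag}.npz",**{k:r[k] for k in("color","K","extrinsics")}); return r["color"][:,:,::-1].copy()
def ray(c,uv):
    K,E=c; d=np.linalg.inv(K)@[uv[0],uv[1],1]; d=E[:3,:3]@(d*[1,-1,-1]); return E[:3,3],d/np.linalg.norm(d)
def atz(c,uv,z):
    o,d=ray(c,uv); return o+d*(z-o[2])/d[2]
def tri(obs):
    A=np.zeros((3,3));b=np.zeros(3)
    for c,uv in obs:
        o,d=ray(c,uv);P=np.eye(3)-np.outer(d,d);A+=P;b+=P@o
    x=np.linalg.solve(A,b); return x,[np.linalg.norm(np.cross(x-ray(c,uv)[0],ray(c,uv)[1])) for c,uv in obs]
def proj(c,X):
    K,E=c; p=(np.asarray(X)-E[:3,3])@E[:3,:3]*[1,-1,-1]; q=p@K.T; return q[...,:2]/q[...,2:]
def crop(n,x0,y0,w,h,s):
    im=np.load(f"pics/{n}.npz")["color"][:,:,::-1][y0:y0+h,x0:x0+w]; return cv2.resize(im,None,fx=s,fy=s,interpolation=cv2.INTER_CUBIC)
E
python3 - <<'E'
from h import *
a=crop("top0",340,200,120,75,6); b=crop("top0",100,90,144,75,5)
b=crop("top0",105,95,135,140,4); c=crop("scene0",320,160,110,110,4)
k=crop("top0",345,215,66,50,6);k2=crop("scene0",175,260,80,60,6)
W=np.zeros((600,800,3),np.uint8)
W2=W.copy(); W2[:300,:396]=k;W2[:360,400:800]=k2[:,:400];
cv2.imwrite("pics/keys.png",W2)
W[:560,:400]=crop("top0",110,95,100,140,4); W[:440,400:]=c[:,:400]
cv2.imwrite("pics/stand.png",W)
T=load("top0");S=load("scene0")
p1,p2=[atz(T,u,62) for u in[(354,226),(399,257)]];print("big",p1,p2,np.linalg.norm(p1-p2),(p1+p2)/2)
for l,r in[((417,217),(445,238)),((351,320),(386,308))]:
    p1,p2=atz(T,l,45),atz(T,r,45);print(p1,p2,np.linalg.norm(p1-p2))
E
```

```text
big [ 477.11263348 -221.39751916   62.        ] [ 407.50747325 -317.89679301   62.        ] 118.98314243496917 [ 442.31005337 -269.64715609   62.        ]
[ 499.91791986 -368.65180882   45.        ] [ 451.40549462 -428.92438215   45.        ] 77.37078582479383
[ 272.8377145  -209.90109724   45.        ] [ 297.81468923 -287.53002189   45.        ] 81.54814043799402
```

View pics/keys.png

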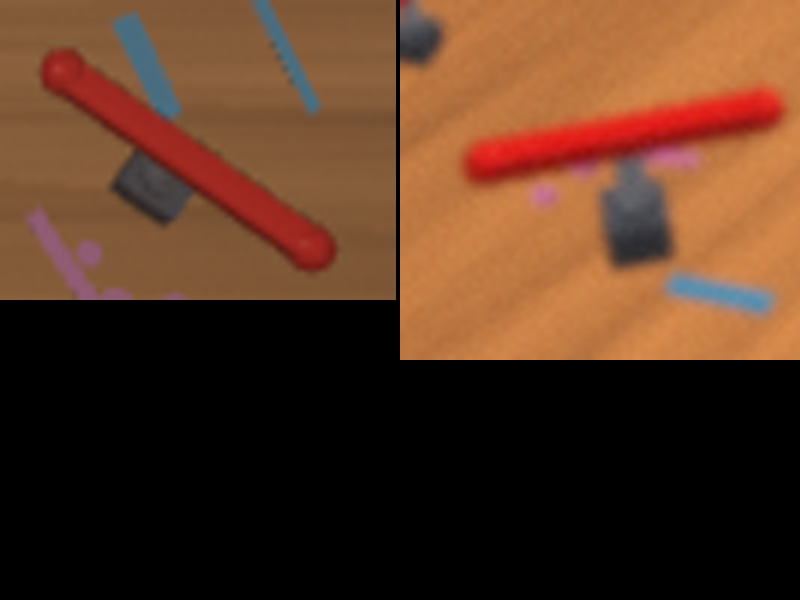

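View pics/stand.png

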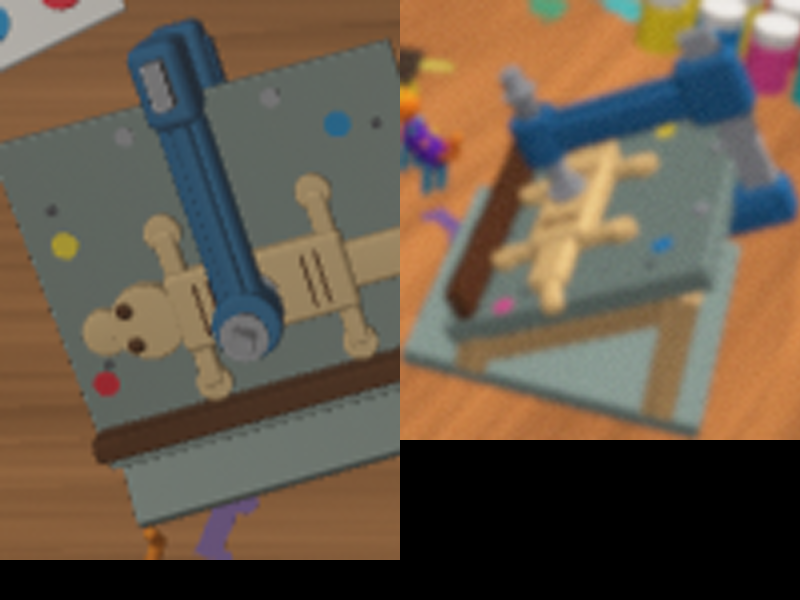

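Keys in the top view: large red (376,241), medium (431,228) with an 77 mm bar, small (369,314) with an 81 mm bar. Only the large one can have the 128 mm bar. The clamp's square end shows at about top (170,179) and scene (348,178).

Run:
```python
from h import *
T=load("top0");S=load("scene0")
tc=lambda u,v:(345+u/6,215+v/6); sc=lambda u,v:(175+(u-400)/6,260+v/6)
# ball centres
A=tri([(T,tc(63,70)),(S,sc(763,108))]);B=tri([(T,tc(313,249)),(S,sc(486,160))])
print("ends",A,B,np.linalg.norm(A[0]-B[0]),(A[0]+B[0])/2, np.degrees(np.arctan2(*(A[0]-B[0])[1::-1])))
print("tips@62",np.linalg.norm(atz(T,tc(43,58),62)-atz(T,tc(333,262),62)))
st=lambda u,v:(110+u/4,95+v/4); ss=lambda u,v:(320+(u-400)/4,160+v/4)
sq=tri([(T,st(240,336)),(S,ss(512,72))]);print("sq",sq)
d=atz(T,st(140,523),0)-atz(T,st(400,453),0);print("yaw edge",np.degrees(np.arctan2(-d[0],d[1])))
yaw=np.arctan2(-d[0],d[1]);ax=np.array([-np.sin(.5585)*np.cos(yaw),-np.sin(.5585)*np.sin(yaw),np.cos(.5585)])
for L in(95,105,110,115,120,125):  print(L, sq[0]-ax*L, "stand origin (z should be 85)")
print(ax)
print("board corners", [atz(T,(109,131),130),atz(T,(208,105),130)])
```

```text
ends (array([ 476.47883599, -224.40201567,   60.2267347 ]), [np.float64(0.836880197705564), np.float64(0.8368801977056897)]) (array([ 409.89988955, -312.99891277,   60.59958229]), [np.float64(1.6944323459145387), np.float64(1.6944323459144741)]) 110.82556248457325 [ 443.18936277 -268.70046422   60.4131585 ] 53.075808254658824
tips@62 128.65224051437139
sq (array([552.32313105, 161.76235181, 187.90602625]), [np.float64(0.11228092312186243), np.float64(0.11228092312203944)])
yaw edge 15.226383511423787
95 [600.89781014 174.98382179 107.34118724] stand origin (z should be 85)
105 [606.01093425 176.37555547  98.86067788] stand origin (z should be 85)
110 [608.56749631 177.07142231  94.62042319] stand origin (z should be 85)
115 [611.12405837 177.76728915  90.38016851] stand origin (z should be 85)
120 [613.68062042 178.46315599  86.13991382] stand origin (z should be 85)
125 [616.23718248 179.15902283  81.89965914] stand origin (z should be 85)
[-0.51131241 -0.13917337  0.84805094]
board corners [array([675.66519388, 310.29919231, 130.        ]), array([734.966926  ,  99.17549002, 130.        ])]
```

```bash
cat >> h.py <<'E'
def rq(q): return R.from_quat([q[1],q[2],q[3],q[0]])
def plan(tgt,Rt,s=None):
    "print row shift (cm) and rotvec to reach tgt (mm), Rt matrix"
    from workcell import monitor
    s=s or monitor.sense(); r=R.from_matrix(Rt)*rq(s["ee_rot"]).inv()
    v=r.as_rotvec(); print("shift cm",np.round((np.array(tgt)-s["tcp_pos"])/10,2),"rot",np.round(v,3),"deg",round(np.degrees(np.linalg.norm(v)),1),"q6",round(s["qpos"][5],2),"t",round(s["time_s"],2))
def frame(z,yd):
    z=np.array(z)/np.linalg.norm(z); y=np.array(yd)-np.dot(yd,z)*z; y/=np.linalg.norm(y); return np.c_[np.cross(y,z),y,z]
AX=np.array([-0.5113,-0.1392,0.8481])
E
python3 - <<'E'
from h import *
from workcell import monitor
snap("wrist","w0"); K,E=load("w0"); s=monitor.sense(); M=rq(s["ee_rot"]).as_matrix()
print("cam in tool",M.T@(E[:3,3]-s["tcp_pos"]),"\n",M.T@E[:3,:3],K)
sq=np.array([552.3,161.8,187.9])
# keep tool y near the current azimuth relative to arm
plan(sq+AX*150, frame(-AX,[np.cos(.28),np.sin(.28),0]))
E
```

```text
cam in tool [  66.69276321    0.16304768 -149.96508371] 
 [[ 1.29324081e-03  9.70271556e-01  2.42015361e-01]
 [ 9.99999145e-01 -1.20769334e-03 -5.01824339e-04]
 [-1.94625542e-04  2.42015803e-01 -9.70272288e-01]] [[319.89587706   0.         276.10150312]
 [  0.         319.89587706 207.78544577]
 [  0.           0.           1.        ]]
shift cm [ 27.98 -45.23   7.96] rot [ 0.396 -0.425 -0.943] deg 63.5 q6 -0.1 t 0.15
```

```bash
python3 -m handwheel '[[4,-5.6,1,0.05,-0.05,-0.12,-1],[8,-11.2,2,0.1,-0.11,-0.24,-1],[11.5,-17,3,0.15,-0.16,-0.36,-1],[15,-22.6,4,0.2,-0.21,-0.47,-1],[18,-28,5,0.25,-0.27,-0.6,-1],[21,-33.5,6,0.3,-0.32,-0.71,-1],[24.5,-39,7,0.35,-0.37,-0.83,-1],[28,-45.2,8,0.396,-0.425,-0.943,-1]]'
python3 - <<'E'
from h import *
sq=np.array([552.3,161.8,187.9]); plan(sq+AX*80, frame(-AX,[np.cos(.28),np.sin(.28),0]))
E
```

```text
time_s: 0.82
tcp_pos: [373.1, 313.7, 285.5]
ee_rot: [0.154, 0.544, 0.8, 0.2]
ft_force: [1.7, -0.4, 0.4]
gripper_width: 0.998
shift cm [ 13.83 -16.3   -2.97] rot [ 0.035 -0.04  -0.087] deg 5.9 q6 0.53 t 0.82
```

```bash
python3 -m handwheel '[[3,-3,0.5,0.035,-0.04,-0.087,-1],[5.5,-6,0.5,0.035,-0.04,-0.087,-1],[8,-9,0,0.035,-0.04,-0.087,-1],[10.5,-12,-1,0.035,-0.04,-0.087,-1],[13.8,-16.3,-3,0.035,-0.04,-0.087,-1],[13.8,-16.3,-3,0.035,-0.04,-0.087,-1],[13.8,-16.3,-3,0.035,-0.04,-0.087,-1],[13.8,-16.3,-3,0.035,-0.04,-0.087,-1]]'
python3 - <<'E'
from h import *
sq=np.array([552.3,161.8,187.9]); plan(sq+AX*80, frame(-AX,[np.cos(.28),np.sin(.28),0]))
im=snap("wrist","w1"); W=load("w1"); p=proj(W,sq);q=proj(W,sq-17*AX);print(p,q)
x0,y0=int(p[0])-50,int(p[1])-50; x0=max(x0,0);y0=max(y0,0);print(x0,y0)
c=crop("w1",x0,y0,100,100,6); o=np.zeros((600,800,3),np.uint8);o[:c.shape[0],:c.shape[1]]=c
o[:150,600:]=cv2.resize(im,(200,150));cv2.imwrite("pics/w1.png",o)
E
```

```text
time_s: 1.48
tcp_pos: [511.6, 148.9, 254.7]
ee_rot: [0.169, 0.579, 0.768, 0.217]
ft_force: [-0.2, 0.8, -0.0]
gripper_width: 1.005
shift cm [-0.02  0.17  0.11] rot [ 0.    -0.001  0.003] deg 0.2 q6 -0.29 t 1.48
[275.09398994 219.1640587 ] [275.17814748 213.23412811]
225 169
```

View pics/w1.png

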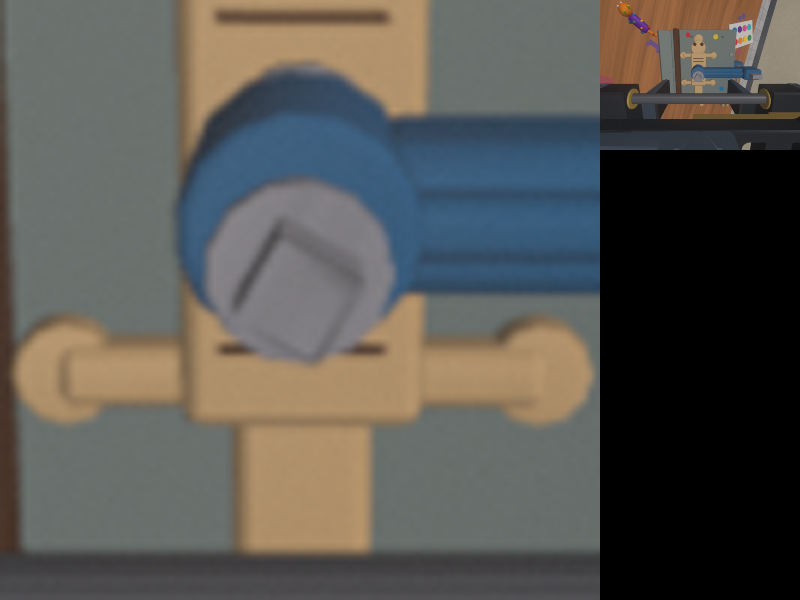

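The wrist view shows the square's top at crop ≈(301,298), the collar centred at (300,270), right where triangulation predicts. The square is rotated by roughly 34°, which I'll get exactly by back-projecting its corners.

Run:
```python
from h import *
W=load("w1"); sq=np.array([552.3,161.8,187.9]); F=frame(-AX,[np.cos(.28),np.sin(.28),0])
def onplane(uv,h):
    o,d=ray(W,uv); P=sq-AX*h; return o+d*np.dot(P-o,AX)/np.dot(d,AX)
cs=[(285,220),(362,280),(312,362),(235,305)]
for h in(4.5,8,17):
    pts=np.array([(onplane((225+u/6,169+v/6),h)-sq)@F for u,v in cs]); e=np.roll(pts,-1,0)-pts
    print(h,"centre in tool x,y",pts.mean(0)[:2].round(1),"sides",np.linalg.norm(e[:,:2],axis=1).round(1),"ang",np.degrees(np.arctan2(e[:,1],e[:,0])).round(1)%90)
cc=onplane((225+300/6,169+270/6),17);print("collar",((cc-sq)@F).round(2))
# fit: render wireframe & overlay for the best angle
im=crop("w1",250,194,50,50,12)
def pj(X): return ((proj(W,X)-[250,194]+.5)*12-.5)
def draw(a,dx=0,dy=0):
    c=sq+F[:,0]*dx+F[:,1]*dy; o=im.copy()
    L=[]
    for w,h in((4,0),(6,4.5),(6,17)):
        L.append(pj(np.array([c-AX*h+F[:,0]*(np.cos(a+k)*w*1.4142)+F[:,1]*np.sin(a+k)*w*1.4142 for k in np.arange(4)*np.pi/2])))
    for q,col in zip(L,((0,0,255),(0,255,0),(255,255,0))): cv2.polylines(o,[q.round().astype(int)],1,col,1)
    return o
import sys
o=np.hstack([cv2.resize(im,(400,400)),np.zeros((400,400,3),np.uint8)]); 
o[:,400:]=cv2.resize(draw(np.radians(45+57)),(400,400),interpolation=cv2.INTER_AREA)
cv2.imwrite("pics/ov.png",o)
```

```text
4.5 centre in tool x,y [-0.1 -0.3] sides [12.4 12.5 12.3 12.7] ang [38.9 30.3 37.9 30. ]
8 centre in tool x,y [-1.1 -0.3] sides [12.6 12.7 12.5 12.9] ang [38.9 30.3 37.9 30. ]
17 centre in tool x,y [-3.7 -0.3] sides [13.1 13.2 13.  13.4] ang [38.9 30.3 37.9 30. ]
collar [-0.63 -0.14 17.  ]
```

View pics/ov.png

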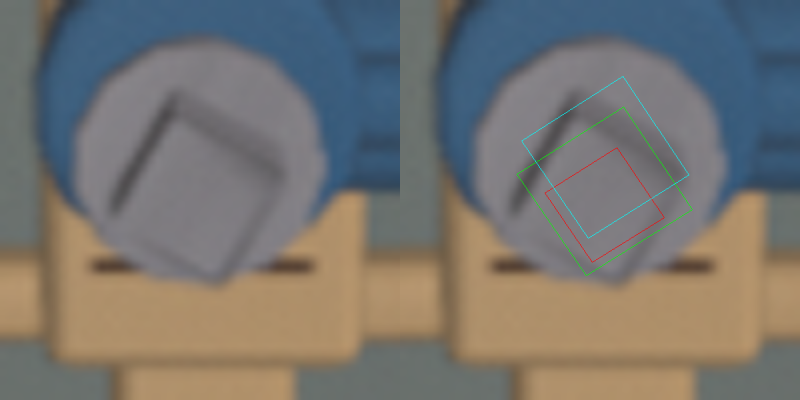

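Run:
```python
from h import *
W=load("w1"); sq=np.array([552.3,161.8,187.9]); F=frame(-AX,[np.cos(.28),np.sin(.28),0])
g=cv2.cvtColor(np.load("pics/w1.npz")["color"],cv2.COLOR_RGB2GRAY).astype(np.float32)
gx,gy=cv2.Sobel(g,cv2.CV_32F,1,0),cv2.Sobel(g,cv2.CV_32F,0,1)
m=cv2.magnitude(gx,gy); 
res=[]
k=np.arange(4)*np.pi/2;t=np.linspace(.08,.92,25)[:,None]
for a in np.arange(20,50,1.):
  for dx in np.arange(-2,2.1,.5):
    for dy in np.arange(-2,2.1,.5):
      s=0
      for w,h,wt in((4,0,1),(6,4.5,1)):
        r=np.radians(a)+np.pi/4+k
        C=sq+F[:,0]*dx+F[:,1]*dy-AX*h+w*1.4142*(np.cos(r)[:,None]*F[:,0]+np.sin(r)[:,None]*F[:,1])
        p=np.concatenate([proj(W,C[i]+(C[(i+1)%4]-C[i])*t) for i in range(4)]).astype(np.float32)
        s+=wt*cv2.remap(m,p[None,:,0],p[None,:,1],cv2.INTER_LINEAR).mean()
      res.append((s,a,dx,dy))
res.sort(reverse=True)
for r in res[:6]: print(r)
_,a,dx,dy=res[0]
im=crop("w1",250,194,50,50,12);c=sq+F[:,0]*dx+F[:,1]*dy
o=im.copy()
for w,h,col in((4,0,(0,0,255)),(6,4.5,(0,255,0)),(6,17,(255,255,0))):
    r=np.radians(a)+np.pi/4+k
    C=c-AX*h+w*1.4142*(np.cos(r)[:,None]*F[:,0]+np.sin(r)[:,None]*F[:,1])
    cv2.polylines(o,[((proj(W,C)-[250,194]+.5)*12).astype(int)],1,col,1)
cv2.imwrite("pics/ov2.png",o)
print(c)
```

```text
(np.float32(109.05933), np.float64(33.0), np.float64(2.0), np.float64(-1.5))
(np.float32(109.02712), np.float64(31.0), np.float64(2.0), np.float64(-1.5))
(np.float32(109.00193), np.float64(34.0), np.float64(2.0), np.float64(-1.5))
(np.float32(108.973465), np.float64(32.0), np.float64(2.0), np.float64(-1.5))
(np.float32(108.80486), np.float64(29.0), np.float64(2.0), np.float64(-1.5))
(np.float32(108.80315), np.float64(30.0), np.float64(2.0), np.float64(-1.5))
[550.52665117 163.36369549 187.08754057]
```

View pics/ov2.png

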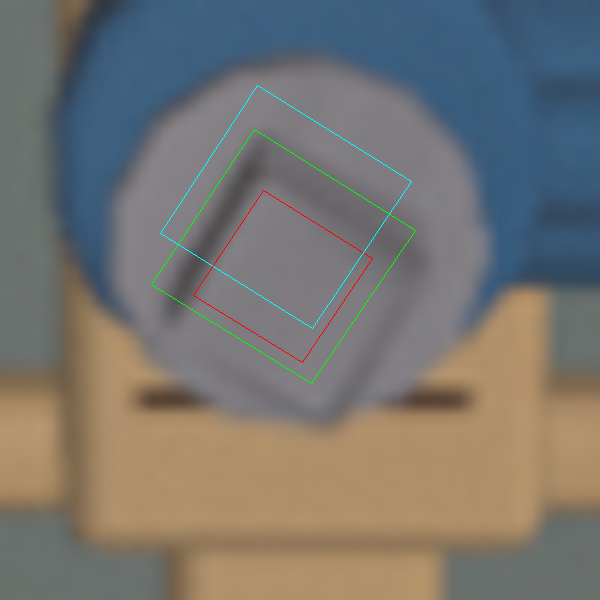

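The overlay at 33° is parallel to all four flats. After allowing for the fit's offset, the square centre agrees with the triangulated point within 0.5 mm. Next I pick the key.

```bash
cat >> h.py <<'E'
SQ=np.array([552.,161.7,187.7])
FK=frame(-AX,[np.cos(.28),np.sin(.28),0])@R.from_euler("z",-57,degrees=True).as_matrix()   # tool at insertion
FP=frame([0,0,-1],[np.cos(np.radians(-36.3)),np.sin(np.radians(-36.3)),0])  # tool at pick
PK=np.array([443.,-269,65])
E
python3 - <<'E'
from h import *
plan(PK+[0,0,85],FP)
E
```

```text
shift cm [ -6.79 -41.9  -10.5 ] rot [ 0.11   0.566 -0.89 ] deg 60.8 q6 -0.28 t 1.53
```

```bash
python3 -m handwheel '[[-1,-3,1,0.01,0.07,-0.11,-1],[-2,-7,1,0.03,0.14,-0.22,-1],[-3,-11,0,0.04,0.21,-0.33,-1],[-4,-15,-2,0.055,0.28,-0.44,-1],[-4.5,-19,-3,0.07,0.35,-0.55,-1],[-5,-23,-5,0.08,0.42,-0.66,-1],[-5.5,-27,-6,0.1,0.49,-0.78,-1],[-6,-31,-8,0.11,0.566,-0.89,-1]]'
python3 - <<'E'
from h import *
plan(PK+[0,0,85],FP)
E
```

```text
time_s: 2.2
tcp_pos: [451.9, -151.0, 180.3]
ee_rot: [0.011, 0.881, 0.473, 0.013]
ft_force: [2.0, 0.9, 0.8]
gripper_width: 0.998
shift cm [ -0.89 -11.8   -3.03] rot [ 0.008  0.033 -0.048] deg 3.4 q6 0.13 t 2.2
```

```bash
python3 -m handwheel '[[-0.3,-4,-1,0.008,0.033,-0.048,-1],[-0.6,-8,-2,0.008,0.033,-0.048,-1],[-0.9,-11.8,-3,0.008,0.033,-0.048,-1],[-0.9,-11.8,-3,0.008,0.033,-0.048,-1],[-0.9,-11.8,-3,0.008,0.033,-0.048,-1],[-0.9,-11.8,-3,0.008,0.033,-0.048,-1]]'
python3 - <<'E'
from h import *
im=snap("wrist","w2"); W=load("w2")
m=((im[...,2]>110)&(im[...,1]<60)&(im[...,0]<60)).astype(np.uint8)
n,l,st,c=cv2.connectedComponentsWithStats(m)
i=1+np.argmax(st[1:,4]); pts=np.argwhere(l==i)[:,::-1].astype(np.float32)
r=cv2.minAreaRect(pts);print(st[i],r)
b=cv2.boxPoints(r);P=np.array([atz(W,u,65) for u in b]);print(P.round(1),P.mean(0))
e=np.roll(P,-1,0)-P;print(np.linalg.norm(e,axis=1),np.degrees(np.arctan2(e[:,1],e[:,0])))
print("expected bar centre px",proj(W,[443,-269,62]))
plan(PK,FP)
E
```

```text
time_s: 2.7
tcp_pos: [443.0, -267.8, 150.6]
ee_rot: [0.0, 0.892, 0.452, -0.0]
ft_force: [-0.6, -0.2, -0.7]
gripper_width: 0.998
[ 267  134   24  127 2284] ((278.5, 197.0), (126.0, 23.0), 90.0)
[[ 476.6 -212.7   65. ]
 [ 489.9 -222.5   65. ]
 [ 433.4 -301.5   65. ]
 [ 418.7 -290.8   65. ]] [ 454.66185807 -256.8853842    65.        ]
[16.51057161 97.15689991 18.19678348 97.15129424] [ -36.17217176 -125.57091777  143.81981896   53.43464551]
expected bar centre px [275.51514982 220.17605408]
shift cm [-0.02 -0.15 -8.58] rot [ 0.     0.    -0.002] deg 0.1 q6 -0.03 t 2.75
```

```bash
python3 -m handwheel '[[0.15,-0.15,-3,0,0,0,-1],[0.15,-0.15,-6,0,0,0,-1],[0.15,-0.15,-8.6,0,0,0,-1],[0.15,-0.15,-8.6,0,0,0,-1],[0.15,-0.15,-8.6,0,0,0,-0.5],[0.15,-0.15,-8.6,0,0,0,0],[0.15,-0.15,-8.6,0,0,0,0.3],[0.15,-0.15,-8.6,0,0,0,0.5]]' 40; python3 -m handwheel '[[0,0,0,0,0,0,1],[0,0,0,0,0,0,1],[0,0,0,0,0,0,1],[0,0,0,0,0,0,1],[0,0,0,0,0,0,1],[0,0,0,0,0,0,1]]' 40
python3 -c "
from h import *
plan(SQ+AX*90,FK)"
```

```text
time_s: 3.42
tcp_pos: [445.4, -269.3, 66.3]
ee_rot: [0.001, 0.892, 0.453, 0.001]
ft_force: [0.1, -1.1, -0.1]
gripper_width: 0.738
time_s: 3.92
tcp_pos: [445.4, -269.3, 66.3]
ee_rot: [0.001, 0.892, 0.453, 0.001]
ft_force: [-0.6, -0.2, -1.0]
gripper_width: 0.297
shift cm [ 6.06 41.84 19.78] rot [-0.414 -0.499  1.852] deg 112.4 q6 -0.03 t 3.92
```

```bash
python3 -m handwheel '[[0,0,0,0,0,0,1],[0,0,0,0,0,0,1],[0,0,0,0,0,0,1],[0,0,0,0,0,0,1]]' 40; python3 -m handwheel '[[0,0,1,0,0,0,1],[0,0,3,0,0,0,1],[0,0,6,0,0,0,1],[0,0,9,0,0,0,1],[0,0,12,0,0,0,1],[0,0,15,0,0,0,1],[0,0,15,0,0,0,1],[0,0,15,0,0,0,1]]'
python3 -c "
from h import *
plan(SQ+AX*110,FK)
im=snap('wrist','w3');s=snap('scene','s3')
o=np.zeros((420,800,3),np.uint8);o[:]=np.hstack([im[:,80:480],cv2.resize(s[200:410,130:330],(400,420))]);cv2.imwrite('pics/w3.png',o)"
```

```text
time_s: 4.25
tcp_pos: [445.3, -269.2, 66.2]
ee_rot: [0.001, 0.892, 0.453, 0.0]
ft_force: [0.5, 0.2, -1.0]
gripper_width: 0.151
time_s: 4.92
tcp_pos: [445.8, -269.6, 218.0]
ee_rot: [0.003, 0.892, 0.453, 0.001]
ft_force: [1.0, -0.3, -3.5]
gripper_width: 0.148
shift cm [ 4.99 41.6   6.3 ] rot [-0.415 -0.496  1.852] deg 112.4 q6 -0.03 t 4.92
```

View pics/w3.png

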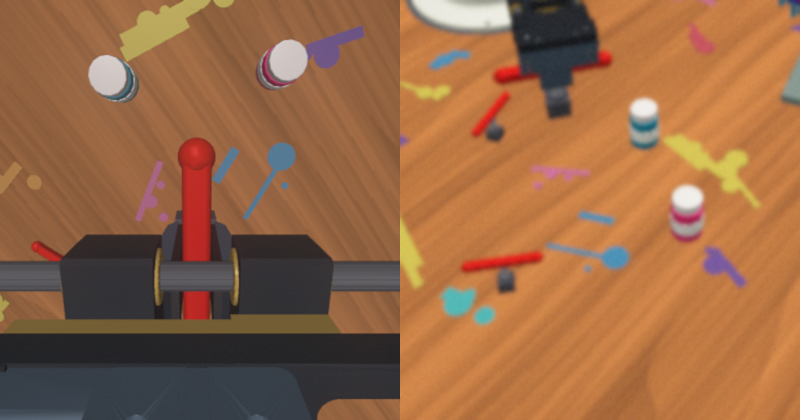

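Key is held square in the jaws (ball tip at wrist (276,155)), the scale shows its 2.5 N weight, and the jars are untouched. I'm carrying it over.

```bash
python3 - <<'E'
from h import *
K,E0=load("w3")
E=np.load("pics/w3.npz")["extrinsics"]
q=[0.003,0.892,0.453,0.001];M=rq(q).as_matrix();t=np.array([445.8,-269.6,218.0])
o,d=ray((K,E),(276,155)); o=M.T@(o-t);d=M.T@d; print("ball in tool",o+d*(4.2-o[2])/d[2])
E
python3 -m handwheel '[[0.6,3.5,1,-0.025,-0.03,0.11,1],[1.2,7,2,-0.05,-0.06,0.22,1],[1.8,10.5,3,-0.075,-0.09,0.33,1],[2.4,14,4,-0.1,-0.12,0.44,1],[3,17,5,-0.125,-0.15,0.55,1],[3.4,20,6,-0.15,-0.18,0.66,1],[3.8,23,6.5,-0.175,-0.21,0.77,1],[4.2,26,7,-0.2,-0.24,0.88,1]]'
python3 -c "
from h import *
plan(SQ+AX*110,FK)"
```

```text
ball in tool [55.90274586  0.99736964  4.2       ]
time_s: 5.68
tcp_pos: [486.0, -7.1, 284.7]
ee_rot: [0.139, 0.602, 0.784, 0.06]
ft_force: [1.4, 0.1, -3.0]
gripper_width: 0.151
shift cm [ 0.98 15.35 -0.37] rot [-0.215 -0.26   0.967] deg 58.7 q6 -0.34 t 5.68
```

```bash
python3 -m handwheel '[[0.1,2,0.5,-0.025,-0.03,0.11,1],[0.2,4,1,-0.05,-0.06,0.22,1],[0.4,6,1,-0.075,-0.09,0.33,1],[0.5,8,1,-0.1,-0.12,0.44,1],[0.6,10,1,-0.125,-0.15,0.56,1],[0.7,12,0.7,-0.155,-0.187,0.7,1],[0.8,14,0.3,-0.185,-0.22,0.83,1],[0.98,15.35,-0.3,-0.215,-0.26,0.967,1]]'
python3 -m handwheel '[[0,0,0,0,0,0,1]]'
python3 -c "
from h import *
plan(SQ+AX*83,FK)"
```

```text
time_s: 6.35
tcp_pos: [494.7, 147.8, 280.3]
ee_rot: [0.247, 0.165, 0.949, 0.108]
ft_force: [-0.6, 0.4, -3.0]
gripper_width: 0.146
time_s: 6.43
tcp_pos: [493.0, 148.8, 277.6]
ee_rot: [0.245, 0.16, 0.95, 0.107]
ft_force: [-0.5, -0.5, -3.6]
gripper_width: 0.152
shift cm [ 1.66  0.14 -1.95] rot [-0.006 -0.018  0.038] deg 2.5 q6 -1.17 t 6.43
```

```bash
python3 -m handwheel '[[1.66,0.14,-1.95,-0.006,-0.018,0.038,1],[1.66,0.14,-1.95,-0.006,-0.018,0.038,1],[1.66,0.14,-1.95,-0.006,-0.018,0.038,1],[1.66,0.14,-1.95,-0.006,-0.018,0.038,1]]'
python3 - <<'E'
from h import *
plan(SQ+AX*83,FK)
s=snap('scene','s4');t=snap('top','t4')
a=cv2.resize(s[120:220,300:400],(400,400),interpolation=cv2.INTER_CUBIC)
b=cv2.resize(t[120:220,120:220],(400,400),interpolation=cv2.INTER_CUBIC)
from workcell import monitor
st=monitor.sense();M=rq(st["ee_rot"]).as_matrix();z=M[:,2]
org=st["tcp_pos"]+z*66.2
for im,c,o in((a,load('s4'),(300,120)),(b,load('t4'),(120,120))):
    for X,col in((org,(0,255,255)),(SQ,(0,255,0)),(SQ-17*AX,(255,255,0)),(org-z*62,(255,0,0))):
        cv2.circle(im,tuple(((proj(c,X)-o+.5)*4).astype(int)),4,col,1)
cv2.imwrite('pics/s4.png',np.hstack([a,b]))
E
```

```text
time_s: 6.77
tcp_pos: [509.1, 149.7, 257.7]
ee_rot: [0.251, 0.143, 0.951, 0.11]
ft_force: [1.0, -0.1, -3.1]
gripper_width: 0.151
shift cm [0.04 0.05 0.04] rot [-0.001 -0.003  0.004] deg 0.3 q6 -1.27 t 6.77
```

View pics/s4.png

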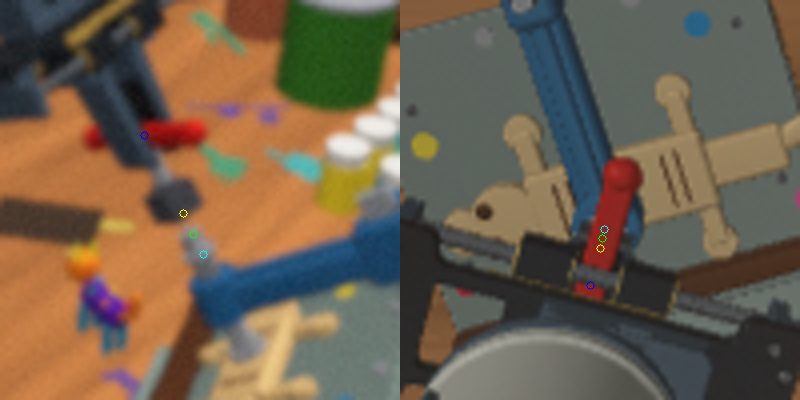

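Socket bottom (scene crop 183,213) sits on the screw line just above the square (193,234). I'm inserting in stages.

```bash
python3 -m handwheel '[[0.3,0.1,-0.45,0,0,0.004,1],[0.6,0.2,-0.9,0,0,0.004,1],[0.9,0.27,-1.35,0,0,0.004,1],[1.05,0.3,-1.6,0,0,0.004,1],[1.05,0.3,-1.6,0,0,0.004,1]]'
python3 -c "
from h import *
plan(SQ+AX*49.2,FK)"
```

```text
time_s: 7.28
tcp_pos: [520.0, 152.9, 241.8]
ee_rot: [0.251, 0.14, 0.951, 0.111]
ft_force: [-0.9, 0.0, -2.6]
gripper_width: 0.148
shift cm [ 0.69  0.19 -1.23] rot [-0.001 -0.002 -0.001] deg 0.1 q6 -1.3 t 7.28
```

```bash
python3 -m handwheel '[[0.1,0.03,-0.17,0,0,0,1],[0.2,0.055,-0.34,0,0,0,1],[0.3,0.08,-0.51,0,0,0,1],[0.3,0.08,-0.51,0,0,0,1]]'
python3 -m handwheel '[[0.1,0.03,-0.17,0,0,0,1],[0.2,0.055,-0.34,0,0,0,1],[0.3,0.08,-0.51,0,0,0,1],[0.3,0.08,-0.51,0,0,0,1]]'
python3 -c "
from h import *
plan(SQ+AX*49.2,FK)"
```

```text
time_s: 7.62
tcp_pos: [523.0, 153.7, 236.2]
ee_rot: [0.251, 0.14, 0.951, 0.111]
ft_force: [-0.1, -1.0, -2.8]
gripper_width: 0.152
time_s: 7.95
tcp_pos: [526.4, 154.6, 232.2]
ee_rot: [0.252, 0.14, 0.951, 0.111]
ft_force: [-17.2, -5.6, 21.9]
gripper_width: 0.147
shift cm [ 0.04  0.03 -0.27] rot [-0.001 -0.    -0.001] deg 0.1 q6 -1.31 t 7.95
```

```bash
cat > st.py <<'E'
from h import *
from workcell import monitor
s=monitor.sense();M=rq(s["ee_rot"]).as_matrix();d=s["tcp_pos"]-SQ;f=s["ft_force"]-[0,0,-2.5]
F0=frame(-AX,[np.cos(.28),np.sin(.28),0]);rel=F0.T@M
print("t",round(s["time_s"],2),"ang deg",round(np.degrees(np.arctan2(rel[1,0],rel[0,0]))+57,1),"tilt",round(np.degrees(np.arccos(-M[:,2]@AX)),1),"axial",round(d@AX,2),"lat",np.round((F0.T@d)[:2],2),"Fax",round(f@AX,1),"Flat",np.round((F0.T@f)[:2],1),"torq ax",round(s["torque"]@AX,3),np.round(s["torque"],2),"q6",round(s["qpos"][5],2),"g",round(s["gripper_width"],3))
E
python3 st.py; python3 -m handwheel '[[0,0,0,0.032,0.009,-0.053,1],[0,0,0,0.064,0.017,-0.106,1],[0,0,-0.02,0.096,0.026,-0.159,1],[0.02,0,-0.03,0.128,0.035,-0.212,1],[0.02,0,-0.03,0.128,0.035,-0.212,1]]' >/dev/null; python3 st.py
```

```text
t 7.95 ang deg -0.0 tilt nan axial 51.77 lat [-0.16  1.03] Fax 30.3 Flat [-0.9 -2.4] torq ax 0.048 [-0.5   0.86 -0.1 ] q6 -1.31 g 0.147
t 8.37 ang deg 14.5 tilt nan axial 51.76 lat [-0.25  0.79] Fax 16.4 Flat [-2.9 -3.2] torq ax 0.105 [-0.95  1.11 -0.27] q6 -1.05 g 0.151st.py:5: RuntimeWarning: invalid value encountered in arccos
  print("t",round(s["time_s"],2),"ang deg",round(np.degrees(np.arctan2(rel[1,0],rel[0,0]))+57,1),"tilt",round(np.degrees(np.arccos(-M[:,2]@AX)),1),"axial",round(d@AX,2),"lat",np.round((F0.T@d)[:2],2),"Fax",round(f@AX,1),"Flat",np.round((F0.T@f)[:2],1),"torq ax",round(s["torque"]@AX,3),np.round(s["torque"],2),"q6",round(s["qpos"][5],2),"g",round(s["gripper_width"],3))
st.py:5: RuntimeWarning: invalid value encountered in arccos
  print("t",round(s["time_s"],2),"ang deg",round(np.degrees(np.arctan2(rel[1,0],rel[0,0]))+57,1),"tilt",round(np.degrees(np.arccos(-M[:,2]@AX)),1),"axial",round(d@AX,2),"lat",np.round((F0.T@d)[:2],2),"Fax",round(f@AX,1),"Flat",np.round((F0.T@f)[:2],1),"torq ax",round(s["torque"]@AX,3),np.round(s["torque"],2),"q6",round(s["qpos"][5],2),"g",round(s["gripper_width"],3))
```

```bash
sed -i 's/np.arccos(-M\[:,2\]@AX)/np.arccos(min(1,-M[:,2]@AX))/' st.py
for i in 1; do python3 -m handwheel '[[0.01,0,-0.02,0.05,0.014,-0.083,1],[0.04,0.01,-0.07,0.1,0.027,-0.166,1],[0.04,0.01,-0.07,0.123,0.033,-0.204,1]]' >/dev/null; python3 st.py; done
python3 -m handwheel '[[0.01,0,-0.02,0.05,0.014,-0.083,1],[0.04,0.01,-0.07,0.07,0.02,-0.12,1],[0.04,0.01,-0.07,0.07,0.02,-0.12,1]]' >/dev/null; python3 st.py
```

```text
t 8.62 ang deg 28.6 tilt 0.0 axial 51.37 lat [-0.3   0.57] Fax 19.2 Flat [-3.5 -5.1] torq ax 0.177 [-1.21  1.18 -0.33] q6 -0.81 g 0.152
t 8.87 ang deg 36.8 tilt 0.0 axial 51.06 lat [-0.39  0.36] Fax 24.2 Flat [-3.  -4.3] torq ax 0.09 [-1.16  1.29 -0.38] q6 -0.66 g 0.15
```

```bash
python3 -m handwheel '[[0.01,0,-0.02,0.05,0.014,-0.083,1],[0.03,0.01,-0.05,0.07,0.02,-0.12,1],[0.03,0.01,-0.05,0.07,0.02,-0.12,1]]' >/dev/null; python3 st.py
python3 -m handwheel '[[0.01,0,-0.02,0.05,0.014,-0.083,1],[0.03,0.01,-0.05,0.07,0.02,-0.12,1],[0.03,0.01,-0.05,0.07,0.02,-0.12,1]]' >/dev/null; python3 st.py
```

```text
t 9.12 ang deg 45.1 tilt 0.0 axial 51.01 lat [-0.42  0.14] Fax 23.8 Flat [-2.5 -3.7] torq ax 0.188 [-1.19  1.28 -0.28] q6 -0.5 g 0.15
t 9.37 ang deg 53.3 tilt 0.0 axial 50.93 lat [-0.42 -0.16] Fax 24.2 Flat [-3.2 -3.5] torq ax 0.19 [-1.18  1.31 -0.27] q6 -0.35 g 0.149
```

```bash
python3 -m handwheel '[[0.01,0,-0.02,0.05,0.014,-0.083,1],[0.03,0.01,-0.05,0.07,0.02,-0.12,1],[0.03,0.01,-0.05,0.07,0.02,-0.12,1]]' >/dev/null; python3 st.py
```

```text
t 9.62 ang deg 61.5 tilt 0.0 axial 50.9 lat [-0.42 -0.36] Fax 24.6 Flat [-2.2 -3.5] torq ax 0.248 [-1.15  1.29 -0.19] q6 -0.2 g 0.147
```

```bash
for i in 1 2 3; do python3 -m handwheel '[[0,0,0,0,0,0,1]]' >/dev/null; python3 st.py; done
```

```text
t 9.7 ang deg 61.5 tilt 0.0 axial 51.2 lat [-0.41 -0.76] Fax -1.0 Flat [-0.8 -2.5] torq ax 0.296 [-0.91  1.05 -0.03] q6 -0.2 g 0.149
t 9.78 ang deg 61.5 tilt 0.0 axial 51.25 lat [-0.41 -1.13] Fax -3.1 Flat [-1.7 -1.8] torq ax 0.28 [-0.8   0.76 -0.03] q6 -0.2 g 0.155
t 9.87 ang deg 61.4 tilt 0.0 axial 51.17 lat [-0.46 -1.32] Fax 1.7 Flat [-2.1 -1.1] torq ax 0.257 [-0.73  0.62 -0.03] q6 -0.2 g 0.152
```

```bash
python3 -m handwheel '[[0.1,0.03,0.04,0,0,0,1],[0.15,0.04,0.06,0,0,0,1],[0.15,0.04,0.06,0,0,0,1]]' >/dev/null; python3 st.py;  python3 -m handwheel '[[0.05,0.015,-0.04,0,0,0,1],[0.05,0.015,-0.04,0,0,0,1]]' >/dev/null; python3 st.py
```

```text
t 10.12 ang deg 61.4 tilt 0.1 axial 51.01 lat [-0.43 -0.12] Fax 15.3 Flat [-2.4 -5. ] torq ax 0.252 [-1.13  1.45 -0.15] q6 -0.19 g 0.151
t 10.28 ang deg 61.4 tilt 0.1 axial 50.9 lat [-0.41 -0.07] Fax 24.5 Flat [-1.9 -4.7] torq ax 0.22 [-1.2   1.43 -0.23] q6 -0.19 g 0.151
```

```bash
for k in 1 2; do
python3 -m handwheel '[[0.05,0.015,-0.04,0.026,0.007,-0.042,1]]' >/dev/null; python3 st.py
python3 -m handwheel '[[0.05,0.015,-0.04,0.026,0.007,-0.042,1]]' >/dev/null; python3 st.py
python3 -m handwheel '[[0.04,0.01,-0.02,0,0,0,1]]' >/dev/null; python3 st.py
done
```

```text
t 10.37 ang deg 64.2 tilt 0.0 axial 50.85 lat [-0.37 -0.05] Fax 28.6 Flat [-3.3 -5.2] torq ax 0.348 [-1.35  1.42 -0.17] q6 -0.15 g 0.148
t 10.45 ang deg 67.1 tilt 0.0 axial 50.85 lat [-0.34  0.01] Fax 28.6 Flat [-2.7 -4.2] torq ax 0.389 [-1.43  1.47 -0.16] q6 -0.1 g 0.15
t 10.53 ang deg 67.3 tilt 0.0 axial 50.94 lat [-0.34 -0.07] Fax 17.4 Flat [-3.3 -4.7] torq ax 0.354 [-1.34  1.45 -0.15] q6 -0.1 g 0.152
t 10.62 ang deg 70.1 tilt 0.0 axial 50.84 lat [-0.35 -0.1 ] Fax 27.4 Flat [-2.8 -5. ] torq ax 0.39 [-1.5   1.43 -0.21] q6 -0.05 g 0.15
t 10.7 ang deg 73.0 tilt 0.0 axial 50.79 lat [-0.34 -0.12] Fax 28.1 Flat [-3.7 -5.2] torq ax 0.465 [-1.52  1.37 -0.15] q6 -0.0 g 0.153
t 10.78 ang deg 73.2 tilt 0.0 axial 50.89 lat [-0.38 -0.18] Fax 18.3 Flat [-3.3 -4.7] torq ax 0.283 [-1.35  1.47 -0.24] q6 -0.0 g 0.153
```

Moving torque rose from 0.18 before contact to about 0.43 N·m, which puts the clamp force at roughly 120–150 N, inside 30–220 N. I stop winding and release.

```bash
python3 -m handwheel '[[0.04,0.01,0.02,0,0,0,0.6],[0.04,0.01,0.02,0,0,0,0.4],[0.04,0.01,0.02,0,0,0,0],[0.04,0.01,0.02,0,0,0,0],[0.04,0.01,0.02,0,0,0,-0.4],[0.04,0.01,0.02,0,0,0,-0.4],[0.04,0.01,0.02,0,0,0,-0.4],[0.04,0.01,0.02,0,0,0,-0.4]]'; python3 st.py
```

```text
time_s: 11.45
tcp_pos: [526.4, 154.3, 231.0]
ee_rot: [0.137, 0.681, 0.68, 0.236]
ft_force: [-0.2, -0.5, 0.4]
gripper_width: 0.677
t 11.45 ang deg 73.2 tilt 0.0 axial 50.83 lat [-0.4   0.38] Fax 2.6 Flat [-0.4  1.2] torq ax 0.042 [-0.17  0.36  0.  ] q6 -0.0 g 0.677
```

```bash
python3 -m handwheel '[[-0.5,-0.14,0.85,0,0,0,-0.4],[-1.5,-0.42,2.5,0,0,0,-0.4],[-3,-0.84,5,0,0,0,-0.4],[-4.6,-1.25,7.6,0,0,0,-0.4],[-6.1,-1.7,10.2,0,0,0,-0.4],[-8.2,-2.2,13.6,0,0,0,-0.4],[-8.2,-2.2,13.6,0,0,0,-0.4],[-8.2,-2.2,13.6,0,0,0,-0.4]]'
python3 - <<'E'
from h import *
s=snap('scene','s5');w=snap('wrist','w5')
a=cv2.resize(s[130:230,310:410],(400,400),interpolation=cv2.INTER_CUBIC)
c0=load('w5');p=proj(c0,SQ).astype(int);y0=max(0,min(p[1]-60,300));x0=max(0,p[0]-60)
b=cv2.resize(w[y0:y0+120,x0:x0+120],(400,400),interpolation=cv2.INTER_CUBIC)
for im,c,o,k in((a,load('s5'),(310,130),4),(b,c0,(x0,y0),400/120)):
    for X,col in((SQ-17*AX,(255,255,0)),(SQ+45*AX,(255,0,0)),(SQ+47.6*AX,(0,255,0))):
        cv2.circle(im,tuple(((proj(c,X)-o+.5)*k).astype(int)),4,col,1)
cv2.imwrite('pics/s5.png',np.hstack([a,b]))
E
```

```text
time_s: 12.12
tcp_pos: [444.1, 132.1, 369.8]
ee_rot: [0.139, 0.68, 0.679, 0.237]
ft_force: [1.0, -0.3, 0.6]
gripper_width: 0.697
```

View pics/s5.png

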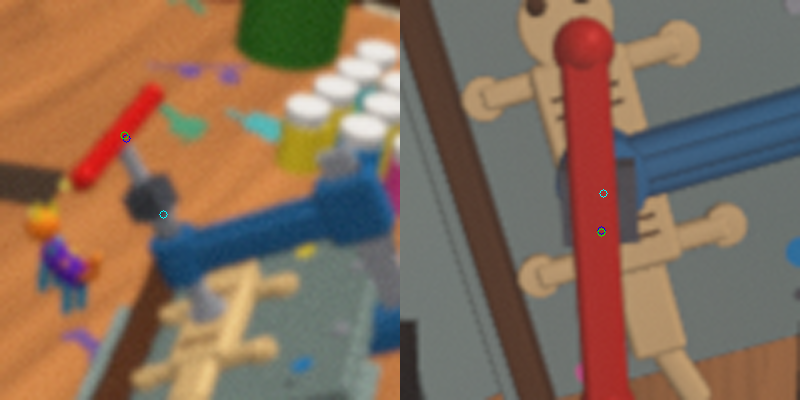

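```bash
python3 -m handwheel '[[0,0,0,0,0,0,-0.4],[0,0,0,0,0,0,-0.4]]'; python3 -c "
from workcell import close_job
print(close_job())"
```

```text
time_s: 12.38
tcp_pos: [444.0, 132.2, 365.8]
ee_rot: [0.137, 0.681, 0.68, 0.235]
ft_force: [0.6, 0.5, 0.9]
gripper_width: 0.698
the job is handed in; nothing more can be done
None
```

The red T-key with the 128 mm bar is seated on the clamp screw. I wound the screw about 73° clockwise, released the key and backed the arm clear. The job was handed in at 12.4 s.

**Clamp force:** the turning torque rose from about 0.18 N·m before the shoe touched the wood to about 0.43 N·m. That suggests roughly 120 N, with a range of about 80 to 190 N, against the 30 to 220 N window. It is inferred from torque, because nothing measures the shoe force directly.

**Seating:** the key came to a firm axial stop at about 30 N, then followed the screw down as it turned. However, that stop was about 2.6 mm short of where my camera measurement put the collar. I took this as error in the measured screw height, since the stop was well past the taper. I did not confirm it with a close side view.

**Last picture and readings:** the final picture shows the key upright on the screw and the gecko in its place against the ledge. In that view the cat looks undisturbed. I did not measure the gecko's or the cat's shift, and the jars were last seen in place just after I picked up the key. The force reading is near zero with the arm clear.

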